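# Carry a rolling jar on a tray to the counter scale

## Robot

A 7-joint arm with a two-finger parallel gripper is mounted at the origin on the work surface. World frame = base frame: x ahead of the robot, y to its left, z up, the work surface at z = 0. Lengths are in m, angles in rad, forces in N, time in s.
With the tool pointing down it reaches from about 0.35 to 0.9 m from the base axis. Payload 8.1 kg.
Tool frame: the origin (TCP) lies midway between the tips of the shut fingers; the grasp point (between the pads) lies 19 mm behind it; z points along the fingers, y is the line along which they close (so a half turn about z gives the same grasp; the last joint's range is limited). The gripper opens to 92 mm and grips with 3 to 60 N. Pads are 19 mm wide; open, the fingers measure 130 mm over their backs; the gripper's body (75 mm by 190 mm) begins 47 mm behind the grasp point.
Start: joints at [1.104, 0.434, 0.025, 1.573, -0.012, 1.134, -0.075], TCP at [0.222, -0.584, 0.227] pointing down, gripper open.
Joint ranges: [-2.62, 2.62], [-0.44, 2.09], [-1.27, 1.32], [0.08, 2.57], [-1.32, 4.46], [0.12, 2], [-2.74, 2.74]. Speed limits (rad/s): [2.22, 2.22, 3.01, 3.01, 3.14, 3.14, 3.14].

## Interface

Orientations are given as a rotation vector (axis times angle).
In Python, from cell import observe, cams, job gives the robot as it stands. The module is installed in compiled form; this text tells all that it offers.
- The arm moves only by the tool step_arm, never from a script. Its argument "steps" is a list of rows, each a list of 6 numbers: the shift along the world's x, y, z in mm, then the turn, a rotation vector about the world's x, y, z in rad. In form: [[dx, dy, dz, rx, ry, rz], ...]. A call has 1 to 20 rows; each row shifts and turns the commanded pose from where the row before left it; what a row does not reach is not made up. A row lasts 1/12 s, in which the tool goes at most 41.7 mm and 7.16 degrees, less where a joint would pass 70% of its speed; a pose out of reach is approached as far as the arm can. A call with a gripper value outside its range is refused whole. "gripper" is the opening, from 0 (shut) to 1 (fully open), set as the call begins (left out, the last holds). The fingers move at their own pace and stop on an object; "force" is the grip in N (left out, the last holds). Time passes only in rows, so rows that do not move let the fingers close. It gives the time, the measured TCP pose, the force, the opening and the grip force at its end, in the units of the state.
- observe(): the state, without advancing time (a new reading comes with each control period).
- cams.get_image(name): name is "scene" or "top" or "wrist"; returns the picture (384x512x3 uint8, red, green, blue); there is no depth.
- cams.get_calibration(name): a dict with "fov_y" (degrees; the focal length in pixels is half the picture's height over the tangent of half this angle, whatever the lens; pixels are square), "cx", "cy" (the principal point, pixels), "world_to_cam" (4x4, takes a point from world to camera coordinates). Camera axes: x right, y up, looking along -z (the intrinsics and any distortion apply to the point x, -y, -z); pixel columns grow to the right and rows downward; lengths in m; the calibration is good to about 2 mm. A picture is of the moment at which its call begins: read the wrist's pose just before it. get_calibration takes no time and is no camera call; for the wrist camera it gives the pose at the moment of the call.
- job.sign_off(): hands the job in; it is judged then, once.
The state is a dict: "clock": time; "joints": joint angles; "dq": joint speeds; "joint_efforts": joint torques, N m; "position": TCP position; "ee_rot": TCP orientation; "force": force on the tool from outside, world axes, zero at the start; "ft_torque": the same for the moment, N m; "width": opening from 0.0 (shut) to 1.0 (fully open); "gripper_force": force on a finger pad.
Only numpy, scipy, OpenCV 4.12 (cv2) and the standard library are available. Lean on these libraries where they do the work, as an engineer would, in place of code of your own. Each camera call takes 0.05 s, during which the arm holds its last target. There are 200 camera calls.

## Task

A glass jar lies loose on its side on the wooden tray and rolls freely along it; the tray's floor is slightly crowned, so the jar has run to one end. Lift the tray by its bridge handle, tilt it to roll the jar to the middle of the tray and only then carry it across to the counter scale, balancing the jar near the middle all the way; keep the jar steady in the middle for three seconds with the tray just above the scale, then set the tray down gently, level and centred on the scale's platform, and let go, with the jar at rest in the middle. Do not touch the jar, do not let it knock against the tray's ends, keep the tray nearly level (up to 0.25 rad) and leave the other things on the counter alone.

Things in the scene. Friction and masses are not known exactly. Their poses are not given: they have to be found in the camera images.
- tray: Brown wooden tray, 128 mm wide (its x), 290 mm long (its y), about 0.6 kg, standing on the counter to the left or right, its y within 0.3 rad of world y. Origin: centre of its underside, z up. End walls (+y, -y) 10 mm thick, up to z = 40 mm; side rims 10 mm thick, up to z = 30 mm. At mid length two posts outside the rims (12 mm each, 152 mm over all) carry a bridge handle.
- tray_floor (a point): Middle of the tray's inner floor, 12 mm above its underside. The floor (108 mm wide, 270 mm long) is crowned along y: an arc of radius 2 m, highest here, 4.6 mm lower at the ends. Undisturbed in a level tray the jar lies still within 20 to 40 mm of the middle, farther off it rolls away to the end. Its centre can be 105 mm either way; it starts resting against the +y end wall.
- tray_handle (a point): Centre of the bridge handle: a flat wooden slat along the tray's x, 128 mm long, 22 mm thick along the tray's y (the direction to pinch it, from above), 40 mm high, from 85 to 125 mm above the tray's underside; this point at 105 mm. Pinched on its two flat faces it takes tilting about the tray's x stiffly. The jar passes beneath with 13 mm to spare.
- jar: Closed glass jar of dried fruit, steel lid, lying on its side in the tray: cylinder of 60 mm diameter, 100 mm long, 0.18 to 0.35 kg. Origin: its centre, 42 mm above the tray's underside at the middle. Its x is its axis, along the tray's x. On a slope (tray tilt plus floor) it rolls down at 7 m/s2 per rad; tray acceleration acts by 0.7, backwards. Rolling resistance: as 0.01 to 0.022 rad of slope.
- scale: Counter scale, fixed, on the other side than the tray: white body with a flat level steel platform, 210 mm (its x) by 230 mm (its y), top at z = 60 mm; a display panel lower than the platform sticks out to 140 mm from the centre at -x. Origin: on the counter under the platform's centre. It does not yield. The tray may stand on it at any yaw and overhang.
- scale_top (a point): Centre of the top face of the scale's platform, 60 mm above the counter.
- spice_jar: Bystander: small jar with steel lid, 44 mm diameter, 54 mm high, standing between tray and scale. Origin: centre of its underside.
- tall_jar: Bystander: jar, 94 mm diameter, 150 mm high, standing at the far side of the counter (beyond the task's things). Origin: centre of its underside.
- mid_jar: Bystander: as tall_jar but 120 mm high.
- low_jar: Bystander: as tall_jar but 90 mm high.
- bowl: Bystander: wooden bowl, 120 mm diameter, 50 mm high, far left. Origin: centre of its underside.
- scoop: Bystander: steel scoop, 200 mm long, 30 mm high, lying far right. Origin: under its middle.
Things that resemble listed ones, but are neither listed nor needed, are in the scene too. What is shaped like the jar but green is not meant.

How it is judged:
By the outcome, as a careful person would: the job done as asked, in the order asked, and still so for the second after the job is handed in, with the robot touching nothing.
It also fails if it takes over 64 s, if anything falls off the work surface, if the arm or the gripper's body presses on something with over 40 N, if the wrist force passes 120 N, or if a joint passes its speed limit or range.

## Working session

There is one attempt and no reset: what is moved stays moved. The work goes in short steps, Python scripts to look and compute and a tool call to move; the robot and the scene stay as the last step left them, time stands still between calls to the robot, and variables do not carry over. Pictures are saved under pics/ and viewed, at most 10 in all, crops included, and the job is handed in when it is done.

Besides the shell and the picture viewer there is one more tool, called after "Emit:" in YAML: its name, and indented under it one key for each argument. step_arm: Moves the arm, as the interface text tells. Its arguments: {"type":"object","properties":{"steps":{"type":"array","items":{"type":"array","items":{"type":"number"}}},"gripper":{"type":"number"},"force":{"type":"number"}},"required":["steps"]}

```bash
mkdir -p pics; python3 - <<'E'
from cell import observe,cams,job
import cv2,numpy as np
print(observe())
for n in ("top","scene"):
    im=cams.get_image(n);cv2.imwrite(f"pics/{n}0.png",cv2.resize(im[:,:,::-1],(800,600)))
    np.save(n+"0.npy",im)
    c=cams.get_calibration(n);print(n,c)
E
```

```text
{'clock': 0.0, 'joints': array([ 1.10440888,  0.43523269,  0.02494032,  1.57411349, -0.01156914,
        1.13397697, -0.07509001]), 'dq': array([-5.77335267e-05, -1.18550741e-03,  1.97969902e-03,  7.39351615e-04,
       -2.80870325e-03,  1.58647170e-03,  1.13629367e-03]), 'joint_efforts': array([-1.17896707e-03, -6.67858458e+01,  9.84783545e-01, -3.14458787e+01,
       -6.06735097e-02,  4.26524284e-02,  1.25378838e-04]), 'position': array([ 0.22215615, -0.5836337 ,  0.22593222]), 'ee_rot': array([-3.08827187e+00, -5.67987853e-01,  6.92675490e-04]), 'force': array([0.69045537, 0.46794533, 1.13292828]), 'ft_torque': array([-0.02995866, -0.06735803, -0.02266894]), 'gripper_force': 0.0, 'width': 1.0004446123476598}
top {'fov_y': 45.60465058434629, 'cx': 252.43246020706368, 'cy': 199.80005590134866, 'world_to_cam': array([[ 0.02063587, -0.99978039,  0.00365157, -0.04612629],
       [ 0.99652485,  0.02086321,  0.0806409 , -0.49281228],
       [-0.08069937,  0.00197479,  0.99673653, -1.32322362],
       [ 0.        ,  0.        ,  0.        ,  1.        ]])}
scene {'fov_y': 54.08423537532875, 'cx': 257.1560755148858, 'cy': 190.43575048973935, 'world_to_cam': array([[-0.32361572,  0.9460938 , -0.0133934 ,  0.21500329],
       [-0.61378143, -0.19913189,  0.7639495 ,  0.22468595],
       [ 0.72010084,  0.25544669,  0.64513702, -1.44650688],
       [ 0.        ,  0.        ,  0.        ,  1.        ]])}
```

View pics/top0.png

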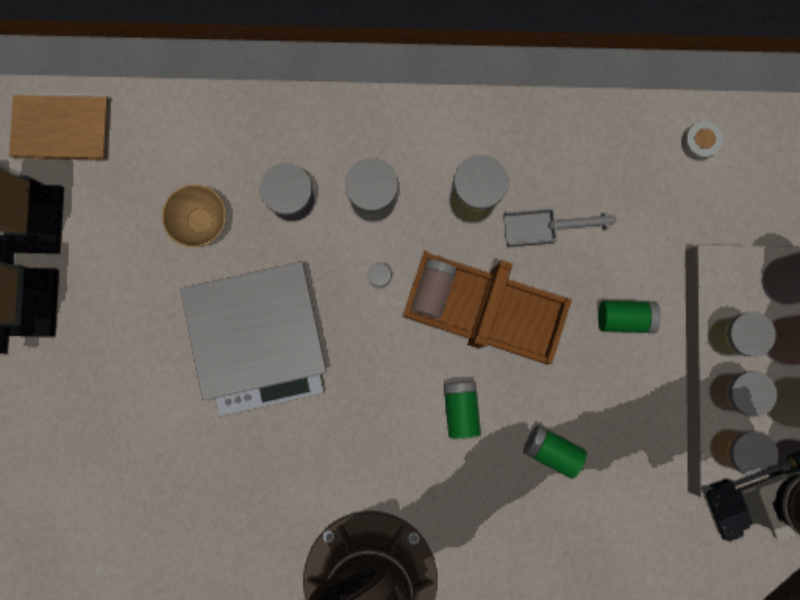

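View pics/scene0.png

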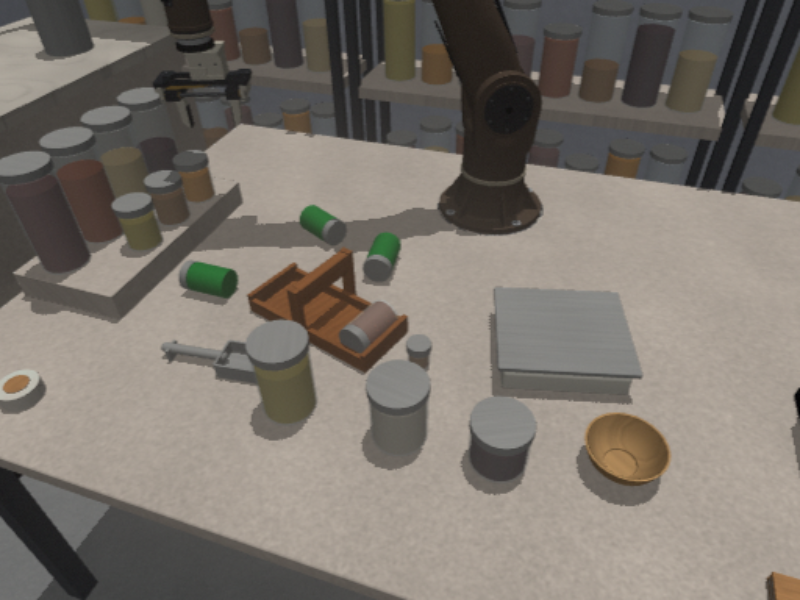

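The top view shows the tray right of centre, with end wall corners (426,254), (405,316), (570,297) and (550,361), and the jar at its left (+y) end. The scale platform corners are (181,288), (305,263), (326,370) and (203,399). The spice jar is at (380,274).

```bash
cat > h.py <<'E'
import numpy as np,cv2
from cell import observe,cams,job
def unproj(n,uv,z,c=None,s=1.5625):
    c=c or cams.get_calibration(n);f=192/np.tan(np.radians(c["fov_y"]/2));M=c["world_to_cam"];R,t=M[:3,:3],M[:3,3]
    uv=np.array(uv,float)/s
    d=np.array([(uv[0]-c["cx"])/f,-(uv[1]-c["cy"])/f,-1])
    o=-R.T@t;d=R.T@d;return o+d*(z-o[2])/d[2]
def proj(n,p,c=None,s=1.5625):
    c=c or cams.get_calibration(n);f=192/np.tan(np.radians(c["fov_y"]/2));M=c["world_to_cam"]
    q=M[:3,:3]@p+M[:3,3];return s*np.array([c["cx"]+f*q[0]/-q[2],c["cy"]-f*q[1]/-q[2]])
E
python3 - <<'E'
from h import *
np.set_printoptions(precision=4,suppress=True)
P=[unproj("top",p,.04)[:2] for p in [(426,253),(404,316),(551,362),(571,297)]]
print("tray",P,np.mean(P,0),"sides",[np.linalg.norm(P[i]-P[(i+1)%4]) for i in range(4)])
d=(P[0]+P[1]-P[2]-P[3]);print("yaw of y",np.arctan2(-d[0],d[1]))
S=[unproj("top",p,.06)[:2] for p in [(181,288),(305,263),(326,370),(203,399)]]
print("scale",S,np.mean(S,0),[np.linalg.norm(S[i]-S[(i+1)%4]) for i in range(4)]);e=S[1]-S[0]+S[2]-S[3];print("scale yaw",np.arctan2(e[0],-e[1]))
for nm,p,z in [("h1",(506,263),.125),("h2",(476,346),.125),("hmid",(491,304.5),.125),("spice",(380,274),.054),("bowl",(195,215),.05),("low",(286,190),.09),("mid",(372,185),.12),("tall",(481,183),.15),("green",(462,408),.04)]: print(nm,unproj("top",p,z))
# scene check: handle ends top, scale corners
for p in [(498,290),(634,290),(637,374),(498,374)]: print("sc scene",p,unproj("scene",p,.06))
for p in [(345,258),(295,293)]: print("h scene",unproj("scene",p,.125))
for p in [(249,298),(358,364),(407,322),(293,267)]: print("tray scene",unproj("scene",p,.04))
from scipy.spatial.transform import Rotation as R
print(R.from_rotvec(observe()["ee_rot"]).as_matrix())
E
```

```text
tray [array([ 0.6041, -0.0925]), array([ 0.4853, -0.0537]), array([ 0.4059, -0.3266]), array([ 0.5272, -0.3634])] [ 0.5056 -0.2091] sides [np.float64(0.1249560797503063), np.float64(0.2841987922289514), np.float64(0.12681392645794295), np.float64(0.2816577720100859)]
yaw of y -0.27988996170734476
scale [array([0.5266, 0.3554]), array([0.5775, 0.1302]), array([0.3827, 0.0861]), array([0.3259, 0.3067])] [0.4532 0.2196] [np.float64(0.2309178042619179), np.float64(0.1998072254550174), np.float64(0.22778754071041077), np.float64(0.20657604915457628)]
scale yaw 0.23702820877833106
h1 [ 0.5754 -0.2286  0.125 ]
h2 [ 0.4295 -0.1779  0.125 ]
hmid [ 0.5021 -0.2031  0.125 ]
spice [ 0.5609 -0.0078  0.054 ]
bowl [0.6647 0.3385 0.05  ]
low [0.7055 0.1648 0.09  ]
mid [0.7102 0.0086 0.12  ]
tall [ 0.7099 -0.1804  0.15  ]
green [ 0.3183 -0.1634  0.04  ]
sc scene (498, 290) [0.3862 0.0969 0.06  ]
sc scene (634, 290) [0.308  0.3381 0.06  ]
sc scene (637, 374) [0.526  0.3509 0.06  ]
sc scene (498, 374) [0.5951 0.1404 0.06  ]
h scene [ 0.4611 -0.178   0.125 ]
h scene [ 0.5803 -0.2199  0.125 ]
tray scene [ 0.5323 -0.3546  0.04  ]
tray scene [ 0.6277 -0.0901  0.04  ]
tray scene [ 0.5029 -0.0447  0.04  ]
tray scene [ 0.4176 -0.319   0.04  ]
[[ 0.9346  0.3558 -0.0006]
 [ 0.3558 -0.9346  0.0013]
 [-0.0001 -0.0014 -1.    ]]
```

Emit:
step_arm:
  steps:
    - [18,24,2,0,0,-0.042]
    - [18,24,2,0,0,-0.042]
    - [18,24,2,0,0,-0.042]
    - [18,24,2,0,0,-0.042]
    - [18,24,2,0,0,-0.042]
    - [18,24,2,0,0,-0.042]
    - [18,24,2,0,0,-0.042]
    - [18,24,2,0,0,-0.042]
    - [18,24,2,0,0,-0.042]
    - [18,24,2,0,0,-0.042]
    - [18,24,2,0,0,-0.042]
    - [18,24,2,0,0,-0.042]
    - [18,24,2,0,0,-0.042]
    - [18,24,2,0,0,-0.042]
    - [18,24,2,0,0,-0.042]
    - [13,18,0,0,0,-0.03]
    - [0,0,0,0,0,0]
    - [0,0,0,0,0,0]
  gripper: 1

```text
clock: 1.6
position: [0.5058, -0.2047, 0.2563]
ee_rot: [-3.108, 0.458, 0.001]
force: [-0.7, -0.8, 0.5]
width: 0.999
gripper_force: 0.0
```

```bash
python3 - <<'E'
from h import *
o=observe();print(o["clock"],o["position"],o["ee_rot"],o["joints"],o["force"])
im=cams.get_image("wrist");cv2.imwrite("pics/w1.png",cv2.resize(im[:,:,::-1],(800,600)))
print(cams.get_calibration("wrist"))
E
```

```text
1.6 [ 0.50583568 -0.20465715  0.25631842] [-3.10763205e+00  4.58461184e-01  1.20737424e-03] [ 0.33185961  0.28569347 -0.05812298  1.72027868  0.01779853  1.13694193
 -1.59514643] [-0.73948047 -0.75957884  0.46495982]
{'fov_y': 62.14151025731162, 'cx': 249.3199495056504, 'cy': 189.95185496802043, 'world_to_cam': array([[-2.90923857e-01, -9.56746152e-01,  3.31525628e-04,
        -5.03705623e-02],
       [ 9.17717271e-01, -2.79154026e-01, -2.82609343e-01,
        -4.75214253e-01],
       [ 2.70477948e-01, -8.19135533e-02,  9.59235033e-01,
        -5.71036718e-01],
       [ 0.00000000e+00,  0.00000000e+00,  0.00000000e+00,
         1.00000000e+00]])}
```

View pics/w1.png

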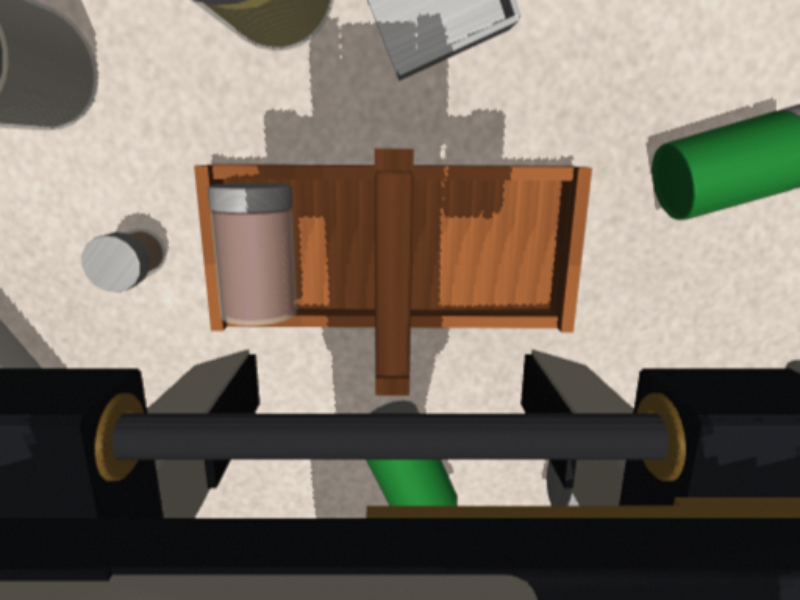

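The wrist view shows the handle lying vertical in the picture, x 375–411, from (394,150) to (394,394). The tray's top corners are about (196,167), (591,168), (213,330) and (573,330), so the yaw is well aligned.

```bash
python3 - <<'E'
from h import *
np.set_printoptions(precision=4,suppress=True)
for nm,p,z in [("far150",(394,150),.125),("far172",(394,172),.125),("near377",(393,377),.125),("near394",(393,394),.125),("L",(375,270),.125),("R",(411,270),.125),("c1",(196,167),.04),("c2",(591,168),.04),("c3",(573,330),.04),("c4",(213,330),.04),("spice",(112,263),.054)]: print(nm,unproj("wrist",p,z)[:2])
t=np.mean([unproj("wrist",p,.04) for p in [(196,167),(591,168),(573,330),(213,330)]],0);print(t)
u=np.array([np.cos(.29),-np.sin(.29),0])
for a in (76,64,-64,-76):print(a,proj("wrist",np.array([.505,-.206,.125])+u*a/1000))
o=observe();print(o["position"])
E
```

```text
far150 [ 0.5752 -0.2301]
far172 [ 0.5639 -0.2267]
near377 [ 0.4432 -0.1897]
near394 [ 0.4318 -0.1862]
L [ 0.513  -0.1995]
R [ 0.5068 -0.22  ]
c1 [ 0.6055 -0.0899]
c2 [ 0.5214 -0.3642]
c3 [ 0.4016 -0.3277]
c4 [ 0.4852 -0.053 ]
spice [ 0.559  -0.0086]
[ 0.5034 -0.2087  0.04  ]
76 [388.5699 146.6093]
64 [388.6929 168.9299]
-64 [389.8405 377.1829]
-76 [389.9347 394.2862]
[ 0.505  -0.2061  0.2563]
```

Emit:
step_arm:
  steps:
    - [-1.5,-2.3,-8,0,0,0]
    - [0,0,-20,0,0,0]
    - [0,0,-20,0,0,0]
    - [0,0,-20,0,0,0]
    - [0,0,-20,0,0,0]
    - [0,0,-20,0,0,0]
    - [0,0,-20,0,0,0]
    - [0,0,-20,0,0,0]
    - [0,0,-12,0,0,0]
    - [0,0,-8,0,0,0]
    - [0,0,0,0,0,0]
    - [0,0,0,0,0,0]
    - [0,0,0,0,0,0]
  gripper: 1

```text
clock: 2.73
position: [0.5042, -0.2091, 0.0895]
ee_rot: [3.107, -0.465, 0.002]
force: [0.1, 0.3, -0.3]
width: 1.001
gripper_force: 0.0
```

Emit:
step_arm:
  steps:
    - [0,0,0,0,0,0]
    - [0,0,0,0,0,0]
    - [0,0,0,0,0,0]
    - [0,0,0,0,0,0]
    - [0,0,0,0,0,0]
    - [0,0,0,0,0,0]
    - [0,0,0,0,0,0]
    - [0,0,0,0,0,0]
    - [0,0,0,0,0,0]
    - [0,0,0,0,0,0]
  gripper: 0
  force: 50

```text
clock: 3.57
position: [0.5039, -0.2084, 0.0887]
ee_rot: [3.107, -0.464, -0.0]
force: [-0.1, 0.0, 0.5]
width: 0.323
gripper_force: 0.0
```

```bash
python3 - <<'E'
from h import *
o=observe();print(o["clock"],o["position"],o["ee_rot"],o["width"],o["gripper_force"],o["force"])
im=cams.get_image("wrist");cv2.imwrite("pics/w2.png",cv2.resize(im[:,:,::-1],(800,600)))
E
```

```text
3.5667 [ 0.50385655 -0.20840152  0.08871147] [ 3.10717803e+00 -4.63672010e-01 -1.46699657e-04] 0.3229211491234973 0.0 [-5.57627292e-02  1.74815616e-04  4.98189886e-01]
```

View pics/w2.png

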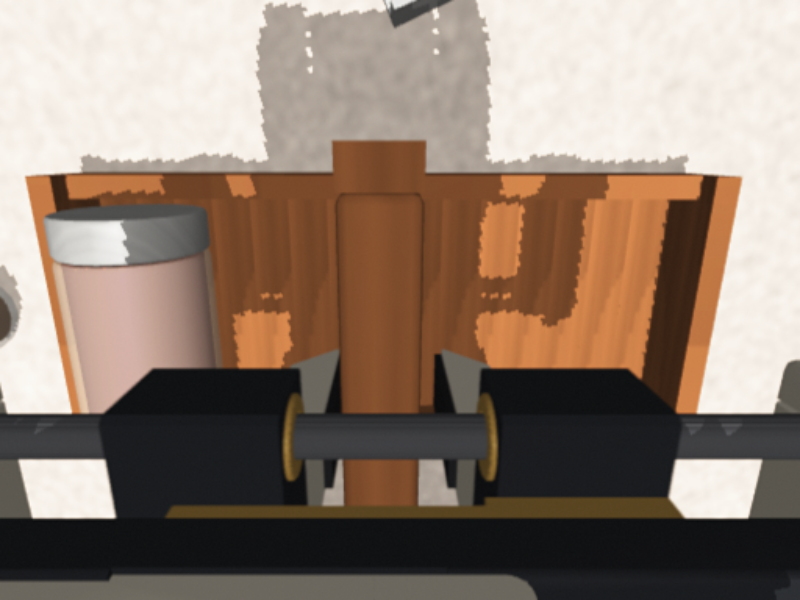

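The fingers are still closing. The jar lid shows at columns 47–209 around row 235, so it works as a position marker, and the handle covers 335–425.

Emit:
step_arm:
  steps:
    - [0,0,0,0,0,0]
    - [0,0,0,0,0,0]
    - [0,0,0,0,0,0]
    - [0,0,0,0,0,0]
    - [0,0,0,0,0,0]
    - [0,0,0,0,0,0]

```text
clock: 4.12
position: [0.5039, -0.2081, 0.0887]
ee_rot: [-3.107, 0.463, 0.0]
force: [1.7, 4.0, -0.5]
width: 0.238
gripper_force: 50.0
```

```bash
cat >> h.py <<'E'
def mask(im):
    h=cv2.cvtColor(im,cv2.COLOR_RGB2HSV);return h[...,1]
def jar(k=1,dbg=False):
    """list of (clock, s mm) by lid template; lid columns (native) of rows 146..160"""
    out=[]
    for _ in range(k):
        o=observe();im=cams.get_image("wrist");sat=mask(im)[143:163].astype(float)
        m=(np.median(sat,0)<110).astype(float)
        if dbg:print("".join("#" if v else "." for v in m[::4]))
        cols=np.arange(512);use=((cols<212)|(cols>275))&(cols>27)&(cols<460)
        best=[]
        for c in np.arange(70,430,.5):
            t=np.clip(52-np.abs(cols-c)+.5,0,1);best.append((np.abs(m-t)[use].sum(),c))
        b=min(best)[0];c=np.mean([x[1] for x in best if x[0]<=b+.01])
        out.append((round(o["clock"],3),round((243-c)/1.536,1),round(b,1)))
    return out
def st():
    o=observe();from scipy.spatial.transform import Rotation as R
    M=R.from_rotvec(o["ee_rot"]).as_matrix()
    print("t",round(o["clock"],2),"p",o["position"].round(4),"yaw",round(np.arctan2(M[1,0],M[0,0]),4),"tilt(+y up)",round(-M[2,1],4),"roll x up",round(M[2,0],4),"w",round(o["width"],3),"gf",round(o["gripper_force"],1),"F",o["force"].round(1),"T",o["ft_torque"].round(2))
E
python3 - <<'E'
from h import *
st();print(jar(1,True))
E
```

```text
t 4.12 p [ 0.5039 -0.2081  0.0887] yaw -0.296 tilt(+y up) 0.0002 roll x up -0.0001 w 0.238 gf 50.0 F [ 1.7  4.  -0.5] T [ 0.84 -0.3  -0.02]
#######..##########################...................................................................................##########
[(4.117, np.float64(102.5), np.float64(0.0))]
```

Emit:
step_arm:
  steps:
    - [0,0,2,0,0,0]
    - [0,0,4,0,0,0]
    - [0,0,8,0,0,0]
    - [0,0,12,0,0,0]
    - [0,0,14,0,0,0]
    - [0,0,14,0,0,0]
    - [0,0,14,0,0,0]
    - [0,0,14,0,0,0]
    - [0,0,14,0,0,0]
    - [0,0,10,0,0,0]
    - [0,0,5,0,0,0]
    - [0,0,2,0,0,0]
    - [0,0,0,0,0,0]
    - [0,0,0,0,0,0]
    - [0,0,0,0,0,0]

```text
clock: 5.42
position: [0.5033, -0.2083, 0.2009]
ee_rot: [-3.107, 0.464, 0.003]
force: [0.1, 0.1, -9.1]
width: 0.238
gripper_force: 50.0
```

```bash
python3 - <<'E'
from h import *
st();print(jar(1,True));im=cams.get_image("wrist");cv2.imwrite("pics/w3.png",cv2.resize(im[:,:,::-1],(800,600)))
E
```

```text
t 5.42 p [ 0.5033 -0.2083  0.2009] yaw -0.2963 tilt(+y up) -0.0001 roll x up -0.0017 w 0.238 gf 50.0 F [ 0.1  0.1 -9.1] T [-0.08  0.09  0.03]
########.##########################...................................................................................##########
[(5.417, np.float64(102.5), np.float64(1.0))]
```

View pics/w3.png

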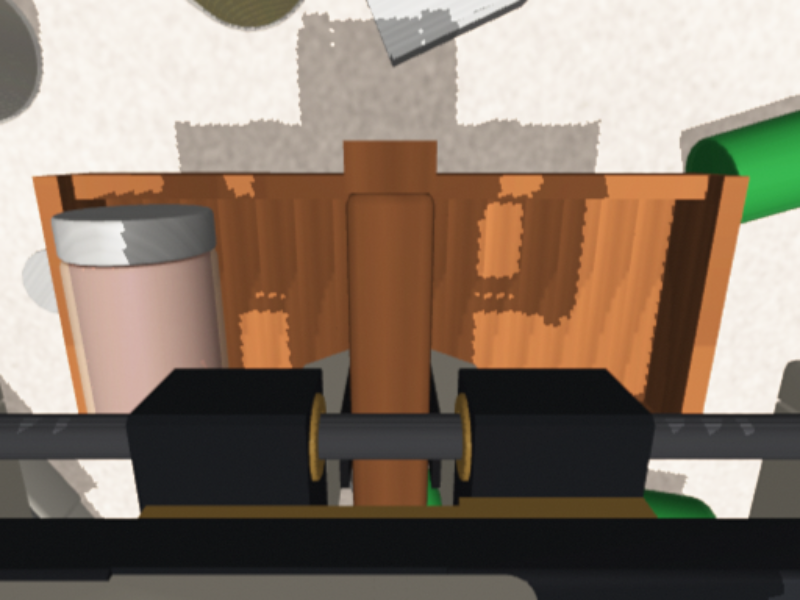

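Lifted cleanly. The handle is now centred at column 390 of the 800-wide picture and the lid at 54–216, which gives the scale: 1.558 native px per mm with the middle at 250. Next I plan the roll.

```bash
sed -i 's/(cols<212)|(cols>275)/(cols<218)|(cols>282)/; s/(243-c)\/1.536/(250-c)\/1.558/; s/cols>27)/cols>34)/' h.py
cat > sim.py <<'E'
import numpy as np
def sim(s,v,th0,rows,rr,lag=.08):
    """rows: tilt increments per 1/12 s; returns trace. s in m, v m/s"""
    cmd=th=th0;w=0;dt=1/240;tr=[]
    for d in rows:
        for i in range(20):
            cmd+=d/20;wn=(cmd-th)/lag;al=(wn-w)/dt;w=wn;th+=w*dt
            f=7*(s/2-th)
            if abs(v)<.002 and abs(f)<7*rr: v=0
            else:
                g=f-7*rr*np.sign(v if abs(v)>.002 else f); v2=v+g*dt
                if v*v2<0: v2=0
                v=v2
            s=min(s+v*dt,.105); v=0 if s>=.105 and v>0 else v
        tr.append((round(s*1000),round(v*1000)))
    return tr,th
if __name__=="__main__":
    rows=[.03,.04,.04,.02,0,-.02,-.04,-.03]+[0]*5
    for rr in (.01,.016,.022): print(rr,sim(.105,0,0,rows,rr))
E
python3 sim.py
```

```text
0.01 ([(105, 0), (105, 0), (105, -2), (104, -19), (101, -51), (95, -87), (87, -119), (76, -136), (64, -143), (52, -147), (40, -152), (27, -160), (13, -171)], 0.040129374170546975)
0.016 ([(105, 0), (105, 0), (105, -1), (104, -15), (102, -43), (97, -75), (90, -102), (80, -116), (71, -117), (61, -115), (51, -114), (42, -115), (32, -118)], 0.040129374170546975)
0.022 ([(105, 0), (105, 0), (105, 0), (105, -11), (103, -35), (99, -64), (92, -87), (84, -96), (77, -92), (69, -85), (62, -77), (56, -71), (51, -66)], 0.040129374170546975)
```

Emit:
step_arm:
  steps:
    - [0,0,0,0.0287,-0.0087,0]
    - [0,0,0,0.0383,-0.0116,0]
    - [0,0,0,0.0383,-0.0116,0]
    - [0,0,0,0.0191,-0.0058,0]
    - [0,0,0,0,0,0]
    - [0,0,0,-0.0191,0.0058,0]
    - [0,0,0,-0.0383,0.0116,0]
    - [0,0,0,-0.0287,0.0087,0]

```text
clock: 6.18
position: [0.5042, -0.2078, 0.2018]
ee_rot: [-3.071, 0.457, -0.009]
force: [-0.1, 1.1, -8.3]
width: 0.239
gripper_force: 50.0
```

```bash
python3 - <<'E'
from h import *
st();print(jar(3,True));st()
E
```

```text
t 6.18 p [ 0.5042 -0.2078  0.2018] yaw -0.2957 tilt(+y up) 0.0367 roll x up 0.0003 w 0.239 gf 50.0 F [-0.1  1.1 -8.3] T [-0.17  0.01 -0.05]
########..............########################........................................................................##########
#######.................#########################.....................................................................##########
########..................#########################...................................................................##########
[(6.183, np.float64(74.5), np.float64(5.0)), (6.233, np.float64(68.0), np.float64(7.0)), (6.283, np.float64(62.9), np.float64(7.0))]
t 6.33 p [ 0.5045 -0.2065  0.2018] yaw -0.293 tilt(+y up) 0.0399 roll x up 0.0001 w 0.238 gf 50.0 F [-0.6  0.3 -9. ] T [-0.15  0.13 -0.05]
```

Emit:
step_arm:
  steps:
    - [0,0,0,-0.0096,0.0029,0]
    - [0,0,0,-0.0057,0.0017,0]
    - [0,0,0,-0.0048,0.0015,0]
    - [0,0,0,-0.0038,0.0012,0]

```text
clock: 6.67
position: [0.5038, -0.2085, 0.2017]
ee_rot: [-3.093, 0.462, -0.003]
force: [0.5, -0.1, -9.4]
width: 0.239
gripper_force: 50.0
```

```bash
python3 - <<'E'
from h import *
print(jar(2,True));st()
E
```

```text
########............................####################..............................................................##########
#######..............................###################..............................................................##########
[(6.667, np.float64(35.0), np.float64(0.0)), (6.717, np.float64(32.4), np.float64(0.0))]
t 6.77 p [ 0.5039 -0.2084  0.2017] yaw -0.2963 tilt(+y up) 0.0149 roll x up -0.0001 w 0.238 gf 50.0 F [-1.2  0.3 -9.9] T [-0.05  0.15 -0.03]
```

Emit:
step_arm:
  steps:
    - [0,0,0,0.0096,-0.0029,0]
    - [0,0,0,-0.001,0.0003,0]
    - [0,0,0,-0.0019,0.0006,0]
    - [0,0,0,-0.0019,0.0006,0]

```text
clock: 7.1
position: [0.5038, -0.2087, 0.2017]
ee_rot: [-3.088, 0.462, -0.004]
force: [0.7, -0.2, -8.2]
width: 0.237
gripper_force: 50.0
```

```bash
python3 - <<'E'
from h import *
print(jar(2,True));st()
E
```

```text
########................................################..............................................................##########
########................................################..............................................................##########
[(7.1, np.float64(26.0), np.float64(0.0)), (7.15, np.float64(26.0), np.float64(0.0))]
t 7.2 p [ 0.5039 -0.2083  0.2017] yaw -0.2963 tilt(+y up) 0.02 roll x up -0.0002 w 0.237 gf 50.0 F [ 0.5  0.6 -9.4] T [-0.11  0.09 -0.  ]
```

```bash
python3 - <<'E'
from sim import sim
for pk in (.04,.05):
  rows=[pk/2,pk/2,-.005,-.01,-pk+.0,-.005]+[0]*5
  for rr in (.014,.018,.022): print(pk,rr,sim(.026,0,.02,rows,rr))
E
```

```text
0.04 0.014 ([(26, 0), (26, -5), (25, -19), (23, -34), (19, -44), (16, -42), (12, -34), (10, -24), (9, -13), (8, -3), (8, 0)], 5.606590358531598e-05)
0.04 0.018 ([(26, 0), (26, -3), (25, -14), (23, -27), (21, -34), (18, -29), (16, -18), (15, -4), (15, 0), (15, 0), (15, 0)], 5.606590358531598e-05)
0.04 0.022 ([(26, 0), (26, -1), (26, -10), (24, -20), (22, -25), (20, -17), (20, -3), (20, 0), (20, 0), (20, 0), (20, 0)], 5.606590358531598e-05)
0.05 0.014 ([(26, 0), (26, -8), (24, -26), (21, -46), (17, -62), (11, -63), (6, -57), (2, -49), (-2, -42), (-5, -35), (-8, -28)], 6.555070788921152e-05)
0.05 0.018 ([(26, 0), (26, -5), (25, -21), (22, -39), (18, -52), (14, -50), (10, -40), (7, -29), (6, -17), (5, -5), (5, 0)], 6.555070788921152e-05)
0.05 0.022 ([(26, 0), (26, -3), (25, -16), (23, -32), (20, -42), (16, -37), (14, -25), (12, -10), (12, 0), (12, 0), (12, 0)], 6.555070788921152e-05)
```

Emit:
step_arm:
  steps:
    - [0,0,0,0.0239,-0.0073,0]
    - [0,0,0,0.0239,-0.0073,0]
    - [0,0,0,-0.0048,0.0015,0]
    - [0,0,0,-0.0096,0.0029,0]
    - [0,0,0,-0.0478,0.0146,0]
    - [0,0,0,-0.0048,0.0015,0]
    - [0,0,0,0,0,0]

```text
clock: 7.78
position: [0.5045, -0.2066, 0.2018]
ee_rot: [-3.108, 0.459, -0.0]
force: [0.3, 0.1, -9.4]
width: 0.236
gripper_force: 50.0
```

```bash
python3 - <<'E'
from h import *
print(jar(3,True));st()
E
```

```text
#######..........................................#######..............###.............................................##########
#######...........................................######..............###.............................................##########
#######...........................................######..............####............................................##########
[(7.783, np.float64(4.8), np.float64(10.0)), (7.833, np.float64(3.5), np.float64(10.0)), (7.883, np.float64(2.6), np.float64(11.0))]
t 7.93 p [ 0.5039 -0.2084  0.2017] yaw -0.2961 tilt(+y up) 0.0004 roll x up -0.0002 w 0.241 gf 50.0 F [-0.6 -0.3 -8.6] T [0.   0.09 0.02]
```

Emit:
step_arm:
  steps:
    - [0,0,0,0,0,0]
    - [0,0,0,0,0,0]
    - [0,0.5,0,0,0,0]
    - [-0.1,1,0,0,0,0.001]
    - [-0.2,1.5,0,0,0,0.002]
    - [-0.2,2,0,0,0,0.002]
    - [-0.3,2.5,0,0,0,0.003]
    - [-0.3,3,0,0,0,0.004]
    - [-0.4,3.5,0,0,0,0.004]
    - [-0.5,4,0,0,0,0.005]
    - [-0.5,4.5,0,0,0,0.005]
    - [-0.6,5,0,0,0,0.006]
    - [-0.6,5.5,0,0,0,0.006]
    - [-0.7,6,0,0,0,0.007]
    - [-0.7,6.5,0,0,0,0.008]
    - [-0.8,7,0,0,0,0.008]
    - [-0.8,7.5,0,0,0,0.009]
    - [-0.9,8,0,0,0,0.01]
    - [-1,8.5,0,0,0,0.01]
    - [-1,9,0,0,0,0.01]

```text
clock: 9.6
position: [0.4941, -0.122, 0.2018]
ee_rot: [3.127, -0.306, -0.0]
force: [-0.1, 0.6, -9.1]
width: 0.234
gripper_force: 50.0
```

Emit:
step_arm:
  steps:
    - [-1.1,9.5,0,0,0,0.011]
    - [-1.1,10,0,0,0,0.012]
    - [-1.1,10,0,0,0,0.012]
    - [-1.1,10,0,0,0,0.012]
    - [-1.1,10,0,0,0,0.012]
    - [-1.1,10,0,0,0,0.012]
    - [-1.1,10,0,0,0,0.012]

```text
clock: 10.18
position: [0.4865, -0.0524, 0.2018]
ee_rot: [3.137, -0.176, -0.0]
force: [0.1, 0.6, -9.1]
width: 0.237
gripper_force: 50.0
```

```bash
python3 - <<'E'
from h import *
print(jar(1,True));st()
E
```

```text
#######.............................................####..............#####...........................................##########
[(10.183, np.float64(-1.3), np.float64(11.0))]
t 10.23 p [ 0.4863 -0.0498  0.2018] yaw -0.1088 tilt(+y up) 0.0013 roll x up -0.0005 w 0.234 gf 50.0 F [  0.    2.5 -10.1] T [-0.04  0.    0.  ]
```

Emit:
step_arm:
  steps:
    - [-1.1,10,0,0,0,0.012]
    - [-1,9.5,0,0,0,0.011]
    - [-1,8.9,0,0,0,0.01]
    - [-0.9,8.2,0,0,0,0.009]
    - [-0.8,7.4,0,0,0,0.009]
    - [-0.7,6.6,0,0,0,0.008]
    - [-0.6,5.8,0,0,0,0.007]
    - [-0.6,5,0,0,0,0.006]
    - [-0.5,4.2,0,0,0,0.005]
    - [-0.4,3.4,0,0,0,0.004]
    - [-0.3,2.6,0,0,0,0.003]
    - [-0.2,1.9,0,0,0,0.002]
    - [-0.1,1.2,0,0,0,0.001]
    - [0,0.6,0,0,0,0]
    - [0,0.2,0,0,0,0]

```text
clock: 11.48
position: [0.4784, 0.022, 0.2017]
ee_rot: [3.141, -0.042, -0.0]
force: [0.1, -0.1, -8.5]
width: 0.235
gripper_force: 50.0
```

```bash
python3 - <<'E'
from h import *
print(jar(2,True));st()
E
```

```text
#######...........................................######..............###.............................................##########
#######...........................................######..............###.............................................##########
[(11.483, np.float64(4.2), np.float64(10.0)), (11.533, np.float64(4.2), np.float64(10.0))]
t 11.58 p [0.4784 0.0219 0.2017] yaw -0.0266 tilt(+y up) -0.0002 roll x up -0.0002 w 0.234 gf 50.0 F [ 0.4  0.4 -9.8] T [-0.    0.04 -0.03]
```

Emit:
step_arm:
  steps:
    - [0,0.5,0,0,0,0]
    - [-0.1,1,0,0,0,0.001]
    - [-0.2,1.5,0,0,0,0.002]
    - [-0.2,2,0,0,0,0.002]
    - [-0.3,2.5,0,0,0,0.003]
    - [-0.4,3,0,0,0,0.004]
    - [-0.4,3.5,0,0,0,0.004]
    - [-0.5,4,0,0,0,0.005]
    - [-0.5,4.5,0,0,0,0.005]
    - [-0.6,5,0,0,0,0.006]
    - [-0.7,5.5,0,0,0,0.006]
    - [-0.7,6,0,0,0,0.007]
    - [-0.8,6.5,0,0,0,0.008]
    - [-0.9,7,0,0,0,0.008]
    - [-0.9,7.5,0,0,0,0.009]
    - [-1,8,0,0,0,0.009]
    - [-1,8.5,0,0,0,0.01]
    - [-1.1,9,0,0,0,0.01]
    - [-1.1,9.3,0,0,0,0.01]
    - [-1.1,9.4,0,0,0,0.01]

```text
clock: 13.25
position: [0.4657, 0.1273, 0.2017]
ee_rot: [3.138, 0.147, -0.0]
force: [0.2, -0.6, -8.6]
width: 0.237
gripper_force: 50.0
```

Emit:
step_arm:
  steps:
    - [-1.1,9.3,0,0,0,0.01]
    - [-1.1,9,0,0,0,0.01]
    - [-1,8.5,0,0,0,0.01]
    - [-1,8,0,0,0,0.009]
    - [-0.9,7.5,0,0,0,0.009]
    - [-0.9,7,0,0,0,0.008]
    - [-0.8,6.5,0,0,0,0.008]
    - [-0.7,6,0,0,0,0.007]
    - [-0.7,5.5,0,0,0,0.006]
    - [-0.6,5,0,0,0,0.006]
    - [-0.5,4.5,0,0,0,0.005]
    - [-0.5,4,0,0,0,0.005]
    - [-0.4,3.5,0,0,0,0.004]
    - [-0.4,3,0,0,0,0.004]
    - [-0.3,2.5,0,0,0,0.003]
    - [-0.2,2,0,0,0,0.002]
    - [-0.2,1.5,0,0,0,0.002]
    - [-0.1,1,0,0,0,0.001]
    - [0,0.5,0,0,0,0]
    - [0,0,0,0,0,0]

```text
clock: 14.92
position: [0.4545, 0.2211, 0.2017]
ee_rot: [3.125, 0.316, -0.0]
force: [0.2, -0.2, -9.8]
width: 0.239
gripper_force: 50.0
```

```bash
python3 - <<'E'
from h import *
print(jar(1,True));st()
im=cams.get_image("top");cv2.imwrite("pics/top2.png",cv2.resize(im[130:290,80:293,::-1],(800,600),interpolation=cv2.INTER_CUBIC))
im=cams.get_image("wrist");cv2.imwrite("pics/w4.png",cv2.resize(im[:,:,::-1],(800,600)))
E
```

```text
########..........................................######..............###.............................................##########
[(14.917, np.float64(4.2), np.float64(10.0))]
t 14.97 p [0.4545 0.221  0.2018] yaw 0.2016 tilt(+y up) -0.0002 roll x up -0.0001 w 0.235 gf 50.0 F [ 0.8  0.5 -9.4] T [-0.03  0.05 -0.03]
```

View pics/top2.png

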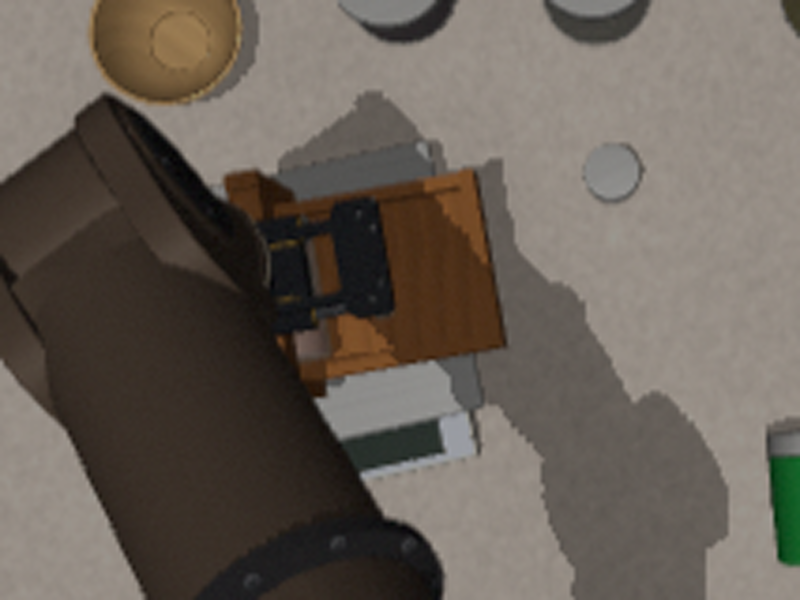

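View pics/w4.png

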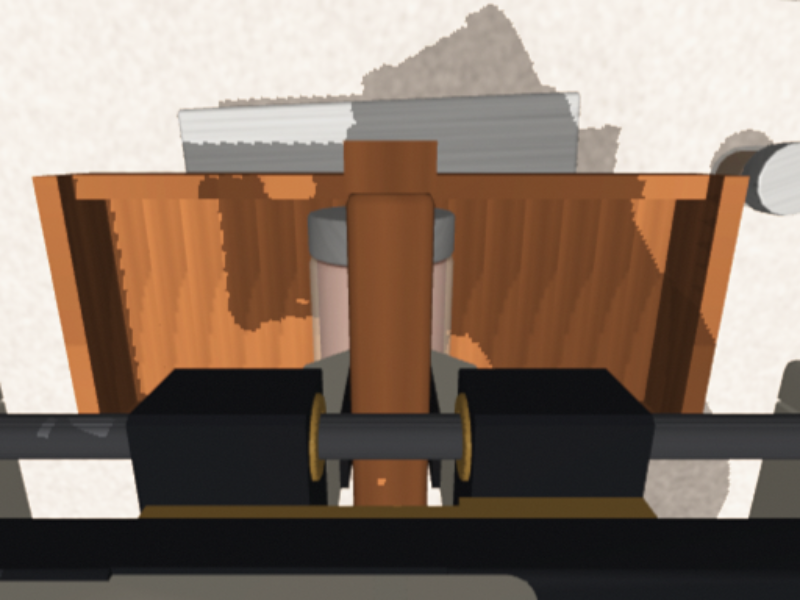

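The jar's lid spans 309–454 against the handle's 345–435, so the jar is about 4 mm off the middle. The scale's far corners show at (179,110) and (578,93) in the wrist picture. I'll use them to check the centring.

```bash
python3 - <<'E'
from h import *
np.set_printoptions(precision=4,suppress=True)
A=unproj("wrist",(179,110),.06);B=unproj("wrist",(578,93),.06);e=B-A
print(A,B,np.linalg.norm(e));u=e/np.linalg.norm(e);n=np.array([u[1],-u[0],0]);print("yaw",np.arctan2(e[0],-e[1]),"centre",(A+B)/2+n*.105)
# top near edge corners of crop: spot corner (right-bottom platform) and right-top
for p in [(432,143),(480,405)]:
    print("top corner",unproj("top",(80+p[0]*213/800,130+p[1]*160/600),.06,s=1))
print("tray corners(top, z .152)",[unproj("top",(80+p[0]*213/800,130+p[1]*160/600),.153,s=1)[:2] for p in [(476,170),(506,347)]])
# predicted tray -y corners
y=.2016;x=np.array([np.cos(y),np.sin(y)]);yy=np.array([-np.sin(y),np.cos(y)])
print([np.array([.4545,.221])-yy*.145+k*x*.064 for k in(1,-1)])
print([unproj("wrist",p,.153)[:2] for p in [(34,177),(748,177)]],[np.array([.4545,.221])+k*yy*.145+x*.064 for k in(1,-1)])
st()
E
```

```text
[0.5247 0.3574 0.06  ] [0.5782 0.1398 0.06  ] 0.2241275045429937
yaw 0.2411061051127237 centre [0.4495 0.2235 0.06  ]
top corner [0.5781 0.1307 0.06  ]
top corner [0.3792 0.0884 0.06  ]
tray corners(top, z .152) [array([0.5456, 0.0872]), array([0.4207, 0.0626])]
[array([0.5462, 0.0918]), array([0.4208, 0.0661])]
[array([0.4883, 0.375 ]), array([0.5458, 0.0933])] [array([0.4882, 0.3759]), array([0.5462, 0.0918])]
t 15.07 p [0.4545 0.2209 0.2017] yaw 0.2015 tilt(+y up) -0.0002 roll x up -0.0003 w 0.234 gf 50.0 F [-0.2  0.2 -8.3] T [-0.02 -0.   -0.01]
```

Emit:
step_arm:
  steps:
    - [-0.2,0.2,-0.5,0,0,0]
    - [-0.4,0.3,-1.5,0,0,0]
    - [-0.4,0.3,-3,0,0,0]
    - [-0.4,0.3,-4,0,0,0]
    - [-0.4,0.3,-5,0,0,0]
    - [-0.4,0.3,-5,0,0,0]
    - [-0.4,0.3,-5,0,0,0]
    - [-0.3,0.3,-5,0,0,0]
    - [-0.1,0.2,-5,0,0,0]
    - [0,0,-4,0,0,0]
    - [0,0,-3,0,0,0]
    - [0,0,-1.5,0,0,0]
    - [0,0,-0.5,0,0,0]
    - [0,0,0,0,0,0]
    - [0,0,0,0,0,0]
    - [0,0,0,0,0,0]
    - [0,0,0,0,0,0]
    - [0,0,0,0,0,0]
    - [0,0,0,0,0,0]
    - [0,0,0,0,0,0]

```text
clock: 16.73
position: [0.4515, 0.2236, 0.1588]
ee_rot: [3.126, 0.316, -0.0]
force: [0.4, 0.5, -9.2]
width: 0.237
gripper_force: 50.0
```

```bash
python3 - <<'E'
from h import *
print(jar(2,True));st()
E
```

```text
########..........................................######..............###.............................................##########
########..........................................######..............###.............................................##########
[(16.733, np.float64(4.2), np.float64(10.0)), (16.783, np.float64(4.2), np.float64(10.0))]
t 16.83 p [0.4514 0.2236 0.1587] yaw 0.2018 tilt(+y up) -0.0001 roll x up -0.0002 w 0.239 gf 50.0 F [-0.5 -0.1 -8.1] T [-0.    0.09  0.07]
```

Emit:
step_arm:
  steps:
    - [0,0,0,0,0,0]
    - [0,0,0,0,0,0]
    - [0,0,0,0,0,0]
    - [0,0,0,0,0,0]
    - [0,0,0,0,0,0]
    - [0,0,0,0,0,0]
    - [0,0,0,0,0,0]
    - [0,0,0,0,0,0]
    - [0,0,0,0,0,0]
    - [0,0,0,0,0,0]
    - [0,0,0,0,0,0]
    - [0,0,0,0,0,0]
    - [0,0,0,0,0,0]
    - [0,0,0,0,0,0]
    - [0,0,0,0,0,0]
    - [0,0,0,0,0,0]
    - [0,0,0,0,0,0]
    - [0,0,0,0,0,0]
    - [0,0,0,0,0,0]
    - [0,0,0,0,0,0]

```text
clock: 18.5
position: [0.4515, 0.2236, 0.1588]
ee_rot: [3.126, 0.316, -0.0]
force: [-0.1, -0.3, -9.1]
width: 0.24
gripper_force: 50.0
```

Emit:
step_arm:
  steps:
    - [0,0,0,0,0,0]
    - [0,0,0,0,0,0]
    - [0,0,0,0,0,0]
    - [0,0,0,0,0,0]
    - [0,0,0,0,0,0]
    - [0,0,0,0,0,0]
    - [0,0,0,0,0,0]
    - [0,0,0,0,0,0]
    - [0,0,0,0,0,0]
    - [0,0,0,0,0,0]
    - [0,0,0,0,0,0]
    - [0,0,0,0,0,0]
    - [0,0,0,0,0,0]
    - [0,0,0,0,0,0]
    - [0,0,0,0,0,0]
    - [0,0,0,0,0,0]
    - [0,0,0,0,0,0]
    - [0,0,0,0,0,0]
    - [0,0,0,0,0,0]
    - [0,0,0,0,0,0]

```text
clock: 20.17
position: [0.4515, 0.2236, 0.1587]
ee_rot: [3.126, 0.316, -0.0]
force: [-0.3, 0.1, -9.3]
width: 0.238
gripper_force: 50.0
```

```bash
python3 - <<'E'
from h import *
print(jar(1,True));st()
E
```

```text
########..........................................######..............###.............................................##########
[(20.167, np.float64(4.2), np.float64(10.0))]
t 20.22 p [0.4515 0.2236 0.1587] yaw 0.2017 tilt(+y up) -0.0001 roll x up -0.0002 w 0.238 gf 50.0 F [-0.7  0.4 -9.2] T [-0.01 -0.01 -0.03]
```

The hold above the scale ran over 3.4 s with the jar still. Lowering now.

Emit:
step_arm:
  steps:
    - [0,0,-0.5,0,0,0]
    - [0,0,-1,0,0,0]
    - [0,0,-1,0,0,0]
    - [0,0,-1,0,0,0]
    - [0,0,-1,0,0,0]
    - [0,0,-1,0,0,0]
    - [0,0,-1,0,0,0]
    - [0,0,-0.5,0,0,0]
    - [0,0,-0.5,0,0,0]
    - [0,0,-0.5,0,0,0]
    - [0,0,-0.5,0,0,0]
    - [0,0,-0.3,0,0,0]
    - [0,0,-0.3,0,0,0]
    - [0,0,-0.3,0,0,0]
    - [0,0,0,0,0,0]
    - [0,0,0,0,0,0]

```text
clock: 21.55
position: [0.4515, 0.2236, 0.1493]
ee_rot: [3.125, 0.316, -0.0]
force: [0.4, -0.4, -8.8]
width: 0.238
gripper_force: 50.0
```

```bash
python3 - <<'E'
from h import *
st()
E
```

```text
t 21.55 p [0.4515 0.2236 0.1493] yaw 0.2017 tilt(+y up) -0.0001 roll x up -0.0002 w 0.238 gf 50.0 F [ 0.4 -0.4 -8.8] T [-0.03  0.05 -0.01]
```

Emit:
step_arm:
  steps:
    - [0,0,-0.2,0,0,0]
    - [0,0,-0.2,0,0,0]
    - [0,0,-0.2,0,0,0]
    - [0,0,-0.2,0,0,0]
    - [0,0,0,0,0,0]
    - [0,0,0,0,0,0]

```text
clock: 22.05
position: [0.4515, 0.2236, 0.1487]
ee_rot: [3.126, 0.316, -0.0]
force: [-0.9, -1.2, -4.9]
width: 0.24
gripper_force: 50.0
```

```bash
python3 - <<'E'
from h import *
st();print(jar(1,True))
E
```

```text
t 22.05 p [0.4515 0.2236 0.1487] yaw 0.2017 tilt(+y up) -0.0001 roll x up -0.0001 w 0.24 gf 50.0 F [-0.9 -1.2 -4.9] T [-0.07  0.31  0.02]
#######...........................................######..............###.............................................##########
[(22.05, np.float64(4.2), np.float64(10.0))]
```

Contact is made. I'll go down a little more, then open gently in two stages.

Emit:
step_arm:
  steps:
    - [0,0,-0.2,0,0,0]
    - [0,0,-0.2,0,0,0]
    - [0,0,-0.1,0,0,0]
    - [0,0,0,0,0,0]
    - [0,0,0,0,0,0]
  force: 15

```text
clock: 22.52
position: [0.4516, 0.2236, 0.1487]
ee_rot: [3.125, 0.316, 0.001]
force: [-4.7, -2.7, 5.5]
width: 0.242
gripper_force: 15.0
```

```bash
python3 - <<'E'
from h import *
st();print(jar(1))
E
```

```text
t 22.52 p [0.4516 0.2236 0.1487] yaw 0.2016 tilt(+y up) -0.0002 roll x up 0.0004 w 0.242 gf 15.0 F [-4.7 -2.7  5.5] T [-0.52  0.99 -0.01]
[(22.517, np.float64(4.2), np.float64(10.0))]
```

Emit:
step_arm:
  steps:
    - [0,0,0,0,0,0]
    - [0,0,0,0,0,0]
    - [0,0,0,0,0,0]
    - [0,0,0,0,0,0]
    - [0,0,0,0,0,0]
    - [0,0,0,0,0,0]
  gripper: 0.6

```text
clock: 23.07
position: [0.4516, 0.2237, 0.1481]
ee_rot: [-3.126, -0.316, 0.0]
force: [0.4, -0.6, -0.0]
width: 0.589
gripper_force: 0.0
```

```bash
python3 - <<'E'
from h import *
st();print(jar(2,True))
E
```

```text
t 23.07 p [0.4516 0.2237 0.1481] yaw 0.2018 tilt(+y up) 0.0 roll x up -0.0 w 0.589 gf 0.0 F [ 0.4 -0.6 -0. ] T [ 0.07  0.   -0.02]
#######...........................................######..............###.............................................##########
#######...........................................######..............###.............................................##########
[(23.067, np.float64(4.2), np.float64(10.0)), (23.117, np.float64(4.2), np.float64(10.0))]
```

Released and the jar is still. Retreating straight up.

Emit:
step_arm:
  steps:
    - [0,0,2,0,0,0]
    - [0,0,5,0,0,0]
    - [0,0,8,0,0,0]
    - [0,0,12,0,0,0]
    - [0,0,15,0,0,0]
    - [0,0,15,0,0,0]
    - [0,0,15,0,0,0]
    - [0,0,15,0,0,0]
    - [0,0,15,0,0,0]
    - [0,0,12,0,0,0]
    - [0,0,8,0,0,0]
    - [0,0,3,0,0,0]
    - [0,0,0,0,0,0]
    - [0,0,0,0,0,0]
    - [0,0,0,0,0,0]

```text
clock: 24.42
position: [0.4511, 0.2233, 0.2723]
ee_rot: [3.125, 0.316, -0.002]
force: [-0.9, -0.2, -0.0]
width: 0.602
gripper_force: 0.0
```

```bash
python3 - <<'E'
from h import *
st()
im=cams.get_image("wrist");cv2.imwrite("pics/w5.png",cv2.resize(im[:,:,::-1],(800,600)))
E
```

```text
t 24.42 p [0.4511 0.2233 0.2723] yaw 0.2018 tilt(+y up) -0.0004 roll x up -0.0014 w 0.602 gf 0.0 F [-0.9 -0.2 -0. ] T [-0.04 -0.03  0.01]
```

View pics/w5.png

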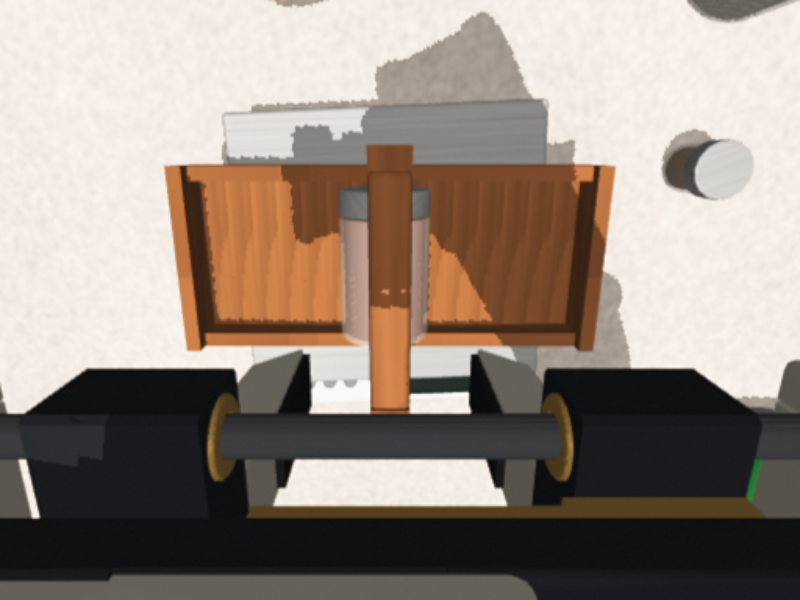

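The tray stands centred on the scale, with end walls at columns 166–614 around a platform at 224–548. The jar is at rest under the handle at 340–429, and the gripper is clear.

```bash
python3 -c "
from cell import job
print(job.sign_off())"
```

```text
the job is handed in; nothing more can be done
None
```

The tray now stands level and centred on the scale with the jar at rest about 4 mm from the middle; it was released, the gripper moved clear, and the job was handed in at about 24.5 s of the 64 s allowed.

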